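Re-index the V-faced stop on its drilled rail

ROBOT

A 6-joint arm with a two-finger parallel gripper is mounted at the origin on a cart in front of the work surface, level with it; the furniture and walls round the work are solid. World frame = base frame: x ahead of the robot, y to its left, z up, the work surface at z = 0. Lengths are in m, angles in rad, forces in N, time in s.
With the tool pointing down it reaches from about 0.3 to 0.95 m from the base axis. Payload 3.1 kg.
Tool frame: the origin (TCP) lies midway between the tips of the shut fingers; the grasp point (between the pads) lies 19 mm behind it; x points along the fingers, z is the direction in which the jaws open and shut, and the axes are right-handed (so a half turn about x gives the same grasp; the last joint's range is limited). The gripper opens to 85 mm and grips with 20 to 120 N. Pads are 22 mm wide; open, the fingers measure 114 mm over their backs; the gripper's body (76 mm by 85 mm) begins 54 mm behind the grasp point. The pads swing forward as they close: fully open they stand 13 mm farther back than shut.
Start: joints at [-1.325, 0.308, 1.634, -0, 1.2, -0.07], TCP at [0.194, -0.594, 0.191] pointing down, gripper open.
Joint ranges: [-3.06, 3.06], [-0.79, 1.96], [0.05, 2.63], [-1.19, 4.34], [0.05, 2.64], [-2.94, 2.94]. Speed limits (rad/s): [2.79, 2.79, 3.14, 3.14, 3.14, 3.14].

INTERFACE

Orientations are given as a unit quaternion [w, x, y, z].
In Python, from workcell import robot, read_camera, ticket gives the robot as it stands. The module is installed in compiled form; this text tells all that it offers.
- The arm moves only by the tool jog_arm, never from a script. Its argument "increments" is a list that holds one entry, the list of rows, each a list of 7 numbers: the shift along the tool's x, y, z in cm, then the turn, a rotation vector about the tool's x, y, z in degrees, then the gripper command: -1 is fully open, 1 is shut, values between are in proportion. In form: [[[tx, ty, tz, wx, wy, wz, claw], ...]]. A call has 1 to 5 rows; each row shifts and turns the pose as measured when the row begins, along the tool's axes as they then stand; what a row does not reach is not made up. A row lasts 1/10 s, in which the tool goes at most 50 mm and 8.59 degrees, less where a joint would pass 70% of its speed; a pose out of reach is approached as far as the arm can. A call is refused whole if a number of a shift passes 5 or a number of a turn 8.59, either way. A call with a gripper value outside its range is refused whole. The fingers move at their own pace and stop on an object; "squeeze" is the grip in N (left out, the last holds). Time passes only in rows, so rows that do not move let the fingers close. It gives the time, the measured TCP pose, the force and the opening at its end, in the units of the state.
- robot.get_obs(): the state, without advancing time (a new reading comes with each control period).
- read_camera(name): name is "side" or "top" or "wrist"; returns a dict with "pixels" (420x560x3 uint8, blue, green, red), "camera_matrix" (3x3 intrinsics, pixels), "cam_to_world" (4x4, takes a point from camera to world coordinates). Camera axes: x right, y up, looking along -z (the intrinsics and any distortion apply to the point x, -y, -z); pixel columns grow to the right and rows downward; lengths in m; the calibration is good to about 2 mm. The wrist camera is an equidistant fisheye: a pixel r from the principal point sees the ray r / f radians off the axis. A picture is of the moment at which its call begins. There is no depth.
- ticket.hand_in(): hands the job in, once; it reports no verdict.
The state is a dict: "time": time; "joint_pos": joint angles; "qd": joint speeds; "joint_efforts": joint torques, N m; "eef_pos": TCP position; "tcp_rot": TCP orientation; "contact_force": force on the tool from outside, world axes, zero at the start; "wrist_torque": the same for the moment, N m; "gripper_width": opening from 0.0 (shut) to 1.0 (fully open).
Only numpy, scipy, OpenCV 4.12 (cv2) and the standard library are available. Lean on these libraries where they do the work, as an engineer would, in place of code of your own. Each camera call takes 0.05 s, during which the arm holds its last target.

TASK

Two drilled rails are bolted to the bench; on each, a sliding stop is locked in a hole by a spring plunger with a round black knob on top. For the next, longer part, pull up the knob of the stop that has the V-shaped face, slide that stop to the very next hole away from the fence (the upright block at one end of its rail), and let the plunger snap fully home there. Leave the stop with the flat face locked where it is.

Things in the scene. Friction and masses are not known exactly. Their poses are not given: they have to be found in the camera images.
- vstop_knob (a point): Centre of the round black plunger knob (30 mm across, 28 mm high) of the stop with the V-shaped face; 92 mm above the bench with the plunger home, moves with the knob. Grip its rim from above, along any line: the rest of stop and rail (256 x 84 mm) is under 73 mm high. Its x axis points along the rail away from the fence, z up.
- vstop_plunger (a joint): Lift of that knob's plunger, m: 0 fully home; out of its hole from 0.016, when the stop slides freely (1 N) along the rail with the knob; upper hard stop at 0.026. The spring pulls down with 6 N at 0 and 10 N at 0.020.
- vstop_saddle (a joint): Position of the V-faced stop along its rail, m: 0 in the hole where it starts, growing away from the fence. Holes every 40 mm: the next one away from the fence at 0.040, others at 0.080 and -0.040. They are countersunk: let go within 8 mm of a hole's middle, the spring draws the stop into line and snaps home; midway between holes the plunger stays up on the bar.
- flatstop_saddle (a joint): Position along its rail, m, of the other stop, with a flat face square across its rail and an equal knob and rail: 0 in the hole where it starts and must stay.

How it is judged:
At the end, for the whole second after the job is handed in: The V-faced stop stands at the next hole away from the fence (within 5 mm of 40 mm from its start) with its plunger home (within 4 mm of fully down), and the flat-faced stop is still in its first hole (within 8 mm) (value of joint vstop_saddle between 0.035 and 0.045 m and value of joint vstop_plunger below 0.004 m and value of joint flatstop_saddle between -0.008 and 0.008 m); the robot touches nothing.
It fails at once if the flat-faced stop is moved out of its hole (value of joint flatstop_saddle above 0.015 m or value of joint flatstop_saddle below -0.015 m).
It also fails if it takes over 32 s, if anything falls off the work surface, if the arm or the gripper's body presses on something with over 40 N, if the wrist force passes 120 N, or if a joint passes its speed limit or range.

## Working session

There is one attempt and no reset: what is moved stays moved. The work goes in short steps, Python scripts to look and compute and a tool call to move; the robot and the scene stay as the last step left them, time stands still between calls to the robot, and variables do not carry over. Pictures are saved under pics/ and viewed, and the job is handed in when it is done.

Besides the shell and the picture viewer there is one more tool, called after "Call:" as a command line: name --argument value ..., lists and objects as JSON in quotes. jog_arm: Moves the arm, as the interface text tells. Its arguments: {"type":"object","properties":{"increments":{"type":"array"},"squeeze":{"type":"number"}},"required":["increments"]}

```bash
mkdir -p pics
python3 - <<'E'
from workcell import robot, read_camera
import cv2,pickle
for n in ["top","side","wrist"]:
    c=read_camera(n); cv2.imwrite(f"pics/{n}0.png",c["pixels"]); pickle.dump({k:c[k] for k in c},open(f"{n}0.pkl","wb"))
    print(n,c["camera_matrix"].tolist(),c["cam_to_world"].round(4).tolist(),[k for k in c])
o=robot.get_obs(); print(o)
E
```

```text
top [[414.178645077279, 0.0, 282.2051402606837], [0.0, 414.178645077279, 204.98271955320624], [0.0, 0.0, 1.0]] [[0.0427, 0.9759, -0.2139, 0.3428], [-0.9991, 0.0403, -0.0153, 0.08], [-0.0063, 0.2143, 0.9767, 0.9213], [0.0, 0.0, 0.0, 1.0]] ['pixels', 'camera_matrix', 'cam_to_world']
side [[520.7940921611696, 0.0, 275.8065530007779], [0.0, 520.7940921611696, 201.2084496663912], [0.0, 0.0, 1.0]] [[0.9614, 0.1038, -0.2546, 0.2782], [-0.2748, 0.3992, -0.8747, -0.8155], [0.0108, 0.911, 0.4123, 0.5142], [0.0, 0.0, 0.0, 1.0]] ['pixels', 'camera_matrix', 'cam_to_world']
wrist [[325.19226210127806, 0.0, 277.38200865772166], [0.0, 325.19226210127806, 213.23428140534153], [0.0, 0.0, 1.0]] [[0.3099, 0.8985, 0.3108, 0.2732], [-0.9508, 0.2936, 0.0992, -0.5663], [-0.0021, -0.3263, 0.9453, 0.3728], [0.0, 0.0, 0.0, 1.0]] ['pixels', 'camera_matrix', 'cam_to_world']
{'time': 0.15, 'joint_pos': array([-1.32469757e+00,  3.08815900e-01,  1.63490484e+00, -1.14886504e-05,
        1.19969970e+00, -6.97139336e-02]), 'qd': array([ 0.00041481, -0.00274398, -0.00399341, -0.00087616, -0.00058948,
        0.00107235]), 'joint_efforts': array([-5.44684717e-04, -4.15802550e+01, -2.77146649e+01, -1.80581078e-04,
        6.07892158e-03, -1.15624331e-05]), 'eef_pos': array([ 0.19390321, -0.59339757,  0.19049908]), 'tcp_rot': array([ 0.57190759,  0.41556452,  0.57290329, -0.41474047]), 'contact_force': array([-0.66900091, -0.86544737,  0.40256125]), 'wrist_torque': array([ 0.00092617,  0.01998121, -0.02361686]), 'gripper_width': 0.9987233544853075}
```

View pics/top0.png

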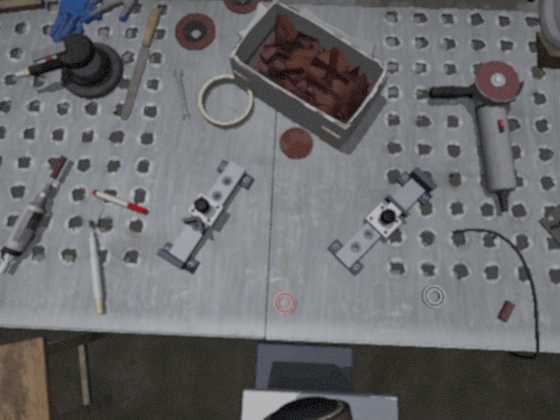

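View pics/side0.png

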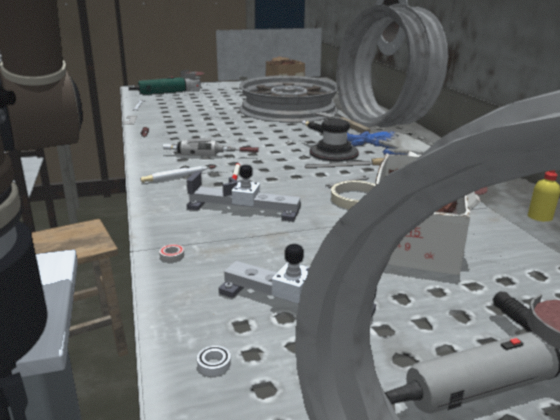

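Run:
```python
import cv2,numpy as np
t=cv2.imread("pics/top0.png"); s=cv2.imread("pics/side0.png")
f=lambda a,x,y,w,h,k:cv2.resize(a[y:y+h,x:x+w],None,fx=k,fy=k,interpolation=cv2.INTER_CUBIC)
cv2.imwrite("pics/c1.png",np.vstack([np.hstack([f(t,150,150,110,130,3.6),f(t,325,155,110,130,3.6)])]))
cv2.imwrite("pics/c2.png",np.vstack([f(s,180,155,130,70,4),f(s,205,230,130,80,4)]))
```

```text
(no output)
```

View pics/c1.png

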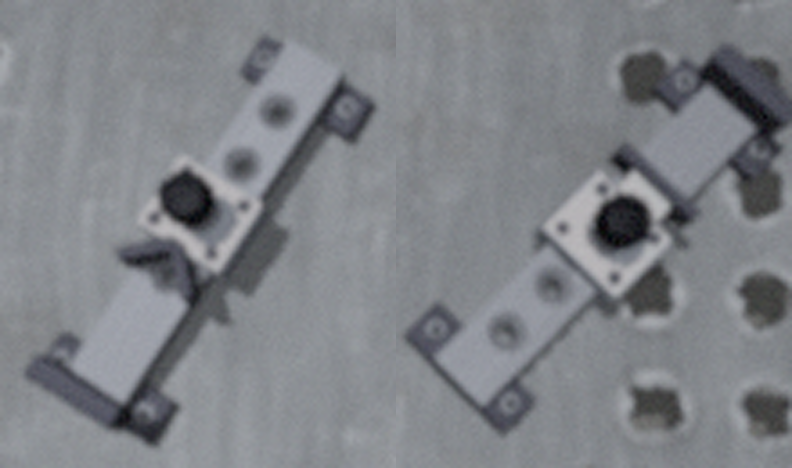

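View pics/c2.png

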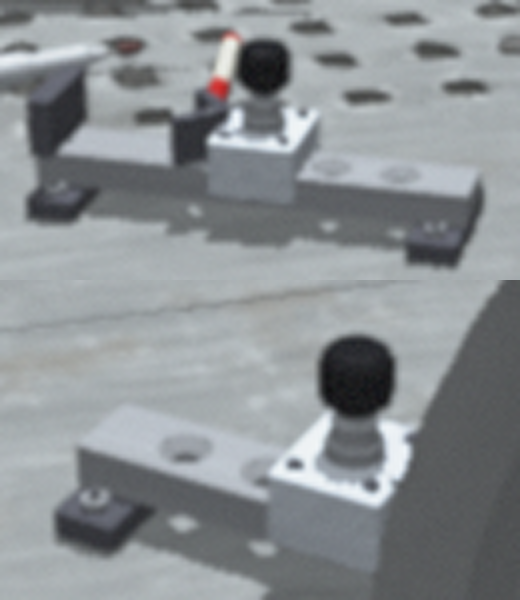

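The V-faced stop is the left one in the top picture, with its knob at top (201.7, 204.7) and side (246.2, 171.7). The fence is at the lower left, so "away" is toward the two free holes at top (217.2, 195.3) and (226.9, 180.6).

```bash
cat > h.py <<'E'
import numpy as np,pickle,cv2
from scipy.spatial.transform import Rotation as R
def ray(c,u,v):
    K=c["camera_matrix"];T=c["cam_to_world"]
    d=np.array([(u-K[0,2])/K[0,0],-(v-K[1,2])/K[1,1],-1.]);return T[:3,3],T[:3,:3]@(d/np.linalg.norm(d))
def atz(c,u,v,z):
    o,d=ray(c,u,v);return o+d*(z-o[2])/d[2]
def tri(rs):
    A=sum(np.eye(3)-np.outer(d,d) for o,d in rs);b=sum((np.eye(3)-np.outer(d,d))@o for o,d in rs);return np.linalg.solve(A,b)
def q2R(q): return R.from_quat([q[1],q[2],q[3],q[0]]).as_matrix()
E
python3 - <<'E'
from h import *
from workcell import robot
t=pickle.load(open("top0.pkl","rb"));s=pickle.load(open("side0.pkl","rb"))
print("knob tri",tri([ray(t,201.7,204.7),ray(s,246.2,171.7)]), "top@.092",atz(t,201.7,204.7,.092),"side@.092",atz(s,246.2,171.7,.092))
h=[(150+x/3.6,150+y/3.6) for x,y in [(242,163),(277,110)]]
for z in (.03,.04): 
  a=[atz(t,*p,z) for p in h];d=a[1]-a[0];print(z,a,np.linalg.norm(d),np.degrees(np.arctan2(d[1],d[0])))
hs=[(180+x/4,155+y/4) for x,y in [(333,165),(401,174)]]
b=[tri([ray(t,*h[i]),ray(s,*hs[i])]) for i in (0,1)];print("holes",b,np.linalg.norm(b[1]-b[0]))
# long edges (z .035): left far corner to left near;  right
for p,q in [((290,35),(205,165)),((343,80),(262,195)),((130,268),(72,365)),((195,305),(122,405))]:
  a,b=[atz(t,150+x/3.6,150+y/3.6,.035) for x,y in (p,q)];d=a-b;print("edge",a,b,np.degrees(np.arctan2(d[1],d[0])))
o=robot.get_obs();print(q2R(o["tcp_rot"]).round(3))
E
```

```text
knob tri [0.51958202 0.25871905 0.08896789] top@.092 [0.51813563 0.25815818 0.092     ] side@.092 [0.51870923 0.25128618 0.092     ]
0.03 [array([0.55399723, 0.23885737, 0.03      ]), array([0.58865908, 0.2197154 , 0.03      ])] 0.039596191213172684 -28.909629908786986
0.04 [array([0.55162758, 0.23707492, 0.04      ]), array([0.58590053, 0.21814772, 0.04      ])] 0.03915192903625603 -28.909629908787057
holes [array([0.55403955, 0.2381675 , 0.03329289]), array([0.58899528, 0.21930625, 0.03186108])] 0.03974544079856155
edge [0.63605372 0.21427729 0.035     ] [0.55062311 0.26052762 0.035     ] -28.430179619770023
edge [0.60819415 0.17940464 0.035     ] [0.53329254 0.2242452  0.035     ] -30.907247487334395
edge [0.48499947 0.3005708  0.035     ] [0.42525465 0.32969761 0.035     ] -25.990177900210732
edge [0.46419961 0.25947777 0.035     ] [0.40293826 0.29771808 0.035     ] -31.973066903390308
[[-0.     0.951  0.311]
 [ 0.002  0.311 -0.951]
 [-1.     0.    -0.002]]
```

View pics/wrist0.png

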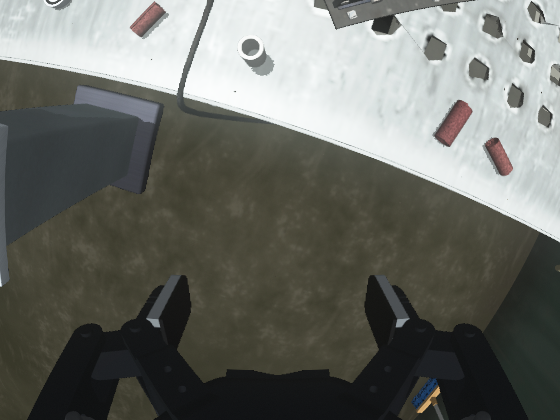

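Two checks agree that the knob is at about (0.518, 0.258, 0.092). The hole spacing measures 39.6 mm, and stepping back 40 mm from the first free hole gives (0.519, 0.2575). The rail points away from the fence at -28.9°. I'll align the jaws with the rail and travel there now.

Call:
jog_arm --increments '[[[0,3.0,-3.7,-8.59,0,0,-1],[0,3.5,-3.2,-8.59,0,0,-1],[0,4.0,-2.7,-8.59,0,0,-1],[0,4.3,-2.05,-8.59,0,0,-1],[0,4.6,-1.4,-8.59,0,0,-1]]]'

```text
time: 0.65
eef_pos: [0.2769, -0.3673, 0.1875]
tcp_rot: [0.685, 0.175, 0.686, -0.174]
contact_force: [0.6, 0.5, 0.4]
gripper_width: 0.999
```

Call:
jog_arm --increments '[[[0,4.8,-0.6,0,0,0,-1],[0,4.8,-0.6,0,0,0,-1],[0,4.8,-0.6,0,0,0,-1],[0,4.8,-0.6,0,0,0,-1],[0,4.8,-0.6,0,0,0,-1]]]'

```text
time: 1.15
eef_pos: [0.3656, -0.1336, 0.1872]
tcp_rot: [0.685, 0.176, 0.685, -0.175]
contact_force: [0.7, 0.3, -0.4]
gripper_width: 1.001
```

Call:
jog_arm --increments '[[[0,4.8,-0.6,0,0,0,-1],[0,4.8,-0.6,0,0,0,-1],[0,4.8,-0.6,0,0,0,-1],[0,4.8,-0.6,0,0,0,-1],[0,4.8,-0.6,0,0,0,-1]]]'

```text
time: 1.65
eef_pos: [0.4552, 0.1, 0.1883]
tcp_rot: [0.687, 0.176, 0.683, -0.175]
contact_force: [0.2, -0.6, -0.5]
gripper_width: 1.0
```

Call:
jog_arm --increments '[[[0,4.6,-0.6,0,0,0,-1],[0,4.6,-0.6,0,0,0,-1],[0,4.6,-0.6,0,0,0,-1],[0,3.2,-0.4,0,0,0,-1],[0,0,0,0,0,0,-1]]]'

```text
time: 2.15
eef_pos: [0.5191, 0.2732, 0.1875]
tcp_rot: [0.688, 0.174, 0.684, -0.171]
contact_force: [0.1, 0.5, 0.1]
gripper_width: 0.997
```

Run:
```python
from h import *
from workcell import robot, read_camera
for n in ("top","side","wrist"):
    c=read_camera(n); cv2.imwrite(f"pics/{n}1.png",c["pixels"]); pickle.dump(c,open(n+"1.pkl","wb"))
o=robot.get_obs();Rm=q2R(o["tcp_rot"]);p=np.array(o["eef_pos"]);print(p,Rm.round(3))
print("tool-frame delta cm to TCP target",Rm.T@(np.array([.5182,.258,.078])-p)*100, np.degrees(np.arctan2(Rm[1,2],Rm[0,2])))
```

```text
[0.51732699 0.26868007 0.18703388] [[ 0.004  0.476  0.88 ]
 [-0.001  0.88  -0.476]
 [-1.     0.001  0.004]]
tool-frame delta cm to TCP target [10.90517379 -0.9036059   0.54111361] -28.406371809180087
```

View pics/wrist1.png

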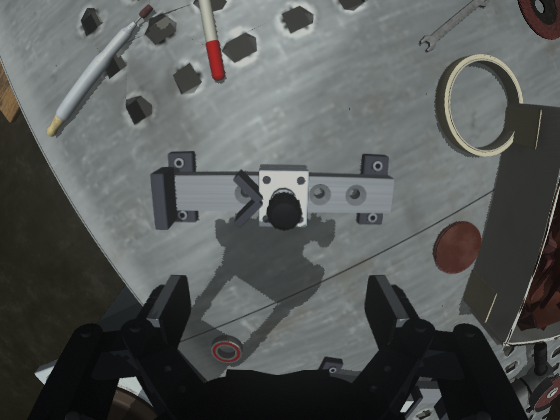

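View pics/side1.png

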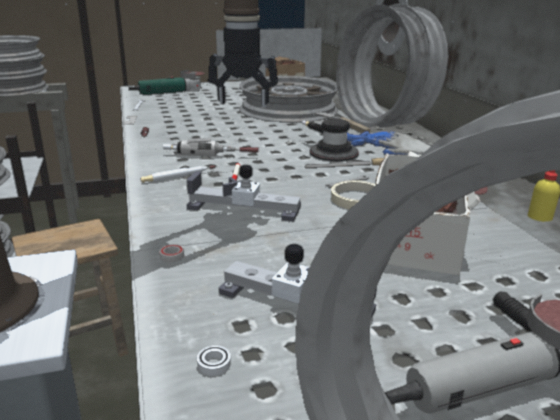

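The wrist picture shows the rail level in the image, so the jaws are aligned with it. The V faces the fence on the left, and the knob is at about (285, 210). I'll cross-check that with the fisheye model.

```bash
cat >> h.py <<'E'
def fray(c,u,v):
    K=c["camera_matrix"];T=c["cam_to_world"]
    a=np.array([(u-K[0,2])/K[0,0],(v-K[1,2])/K[1,1]]);th=np.linalg.norm(a);a=a/th*np.sin(th)
    return T[:3,3],T[:3,:3]@np.array([a[0],-a[1],-np.cos(th)])
E
python3 - <<'E'
from h import *
c=pickle.load(open("wrist1.pkl","rb"))
img=c["pixels"];cv2.imwrite("pics/w1c.png",cv2.resize(img[140:240,220:380],None,fx=5,fy=5,interpolation=cv2.INTER_CUBIC))
for uv in [(285,210)]:
  o,d=fray(c,*uv);print(o,o+d*(.092-o[2])/d[2])
for uv in [(320,194.5),(355,194.5)]:
  o,d=fray(c,*uv);print(o+d*(.034-o[2])/d[2])
E
```

```text
[0.55604163 0.34516947 0.36950355] [0.5190411  0.26008619 0.092     ]
[0.55278365 0.23988273 0.034     ]
[0.58710006 0.22162296 0.034     ]
```

View pics/w1c.png

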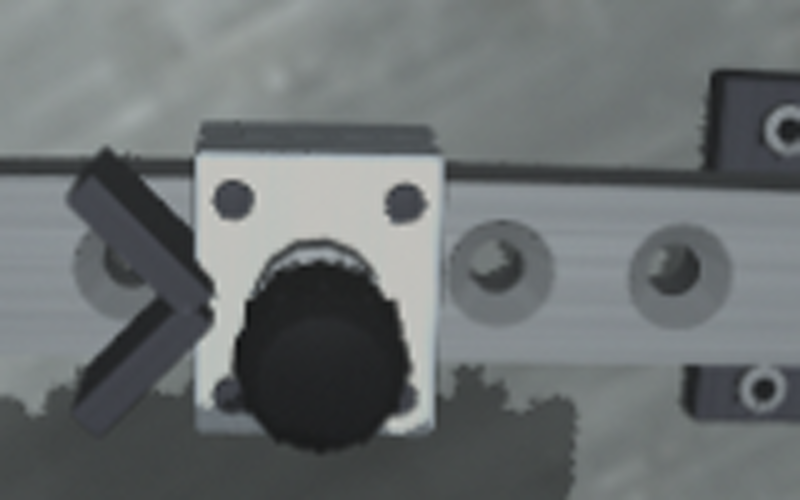

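Call:
jog_arm --increments '[[[3.0,-0.8,0.55,0,0,0,-1],[3.0,0,0,0,0,0,-1],[3.0,0,0,0,0,0,-1],[1.0,0,0,0,0,0,-1],[0,0,0,0,0,0,-1]]]'

```text
time: 2.8
eef_pos: [0.5185, 0.2512, 0.0868]
tcp_rot: [0.687, 0.176, 0.683, -0.176]
contact_force: [-0.5, -0.0, 0.9]
gripper_width: 1.0
```

```bash
cat > st.py <<'E'
from h import *
from workcell import robot
import sys
o=robot.get_obs();Rm=q2R(o["tcp_rot"]);p=np.array(o["eef_pos"]);print(o["time"],p,Rm[:,0].round(3),np.degrees(np.arctan2(Rm[1,2],Rm[0,2])),o["contact_force"],o["gripper_width"])
t=np.array(eval(sys.argv[1]));print("delta cm",Rm.T@(t-p)*100)
E
python3 st.py "[.5185,.259,.078]"
```

```text
2.8 [0.51850675 0.25115953 0.08683612] [ 0.006 -0.003 -1.   ] -28.84070015502352 [-0.45078761 -0.00617817  0.9135782 ] 1.0002035240881675
delta cm [ 0.88148889  0.68599554 -0.3845628 ]
```

Call:
jog_arm --increments '[[[0.4,0.6,-0.3,0,0,0,-1],[0.2,0,0,0,0,0,-1],[0,0,0,0,0,0,-1]]]'

```text
time: 3.1
eef_pos: [0.521, 0.258, 0.0839]
tcp_rot: [0.688, 0.177, 0.681, -0.176]
contact_force: [-0.2, 1.0, -0.7]
gripper_width: 1.001
```

```bash
python3 st.py "[.5185,.259,.078]"
```

```text
3.1 [0.52098827 0.25795091 0.08392869] [ 0.01  -0.001 -1.   ] -28.950489776759312 [-0.23649223  1.03198876 -0.6538383 ] 1.0008076863577844
delta cm [ 0.59012583 -0.03116314 -0.27421637]
```

Call:
jog_arm --increments '[[[0.6,0,-0.2,0,0,0,-1],[0.1,0,0,0,0,0,-1]]]'

```text
time: 3.3
eef_pos: [0.5208, 0.26, 0.0786]
tcp_rot: [0.69, 0.178, 0.68, -0.175]
contact_force: [-0.2, -0.5, -1.1]
gripper_width: 0.997
```

```bash
python3 st.py "[.5185,.259,.078]"
python3 - <<'E'
from h import *
from workcell import read_camera
c=read_camera("wrist");cv2.imwrite("pics/w2.png",c["pixels"])
E
```

```text
3.3 [0.52084018 0.25997352 0.07863592] [ 0.014  0.001 -1.   ] -28.923845648709253 [-0.22424625 -0.52783616 -1.07527472] 0.9969270137504737
delta cm [ 0.06017129 -0.19884713 -0.15850792]
```

View pics/w2.png

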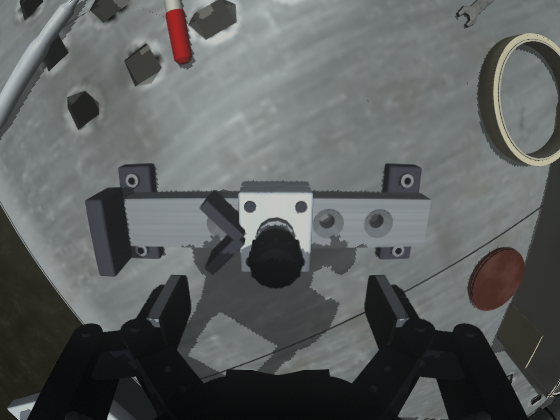

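```bash
cat >> h.py <<'E'
def fproj(c,P):
    K=c["camera_matrix"];T=c["cam_to_world"];q=T[:3,:3].T@(np.asarray(P)-T[:3,3]);a=np.array([q[0],-q[1]]);r=np.linalg.norm(a);th=np.arctan2(r,-q[2]);a=a/r*th
    return K[0,2]+K[0,0]*a[0],K[1,2]+K[1,1]*a[1]
E
python3 - <<'E'
from h import *
from workcell import read_camera,robot
c=read_camera("wrist");o=robot.get_obs();Rm=q2R(o["tcp_rot"]);p=np.array(o["eef_pos"])
print("TCP",fproj(c,p),"grasp",fproj(c,p-.019*Rm[:,0]),"open pads tip L/R",[fproj(c,p-.013*Rm[:,0]+s*.0425*Rm[:,2]) for s in(-1,1)])
print("knob pred",fproj(c,[.5185,.259,.092]))
for uv in [(275,255),(275,258)]:
  oo,d=fray(c,*uv);print(oo+d*(.092-oo[2])/d[2])
E
```

```text
TCP (np.float64(279.620191443163), np.float64(246.77364135274712)) grasp (np.float64(279.8214077214002), np.float64(260.9359681058395)) open pads tip L/R [(np.float64(207.68038206414462), np.float64(255.56768614517574)), (np.float64(351.6182319296264), np.float64(255.40738155025662))]
knob pred (np.float64(276.4965125224196), np.float64(259.64863732937744))
[0.51921209 0.2620719  0.092     ]
[0.51826329 0.26036965 0.092     ]
```

The pads look nearer the camera than I predicted, so I'll check the finger height from the other cameras.

Run:
```python
from h import *
from workcell import read_camera,robot
f=lambda a,x,y,w,h,k:cv2.resize(a[y:y+h,x:x+w],None,fx=k,fy=k,interpolation=cv2.INTER_CUBIC)
s=read_camera("side");t=read_camera("top");pickle.dump(s,open("side3.pkl","wb"))
cv2.imwrite("pics/c3.png",np.hstack([f(s["pixels"],180,90,130,130,3.2)[:416,:416],f(t["pixels"],150,140,120,130,3.2)[:416]]))
```

```text
(no output)
```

View pics/c3.png

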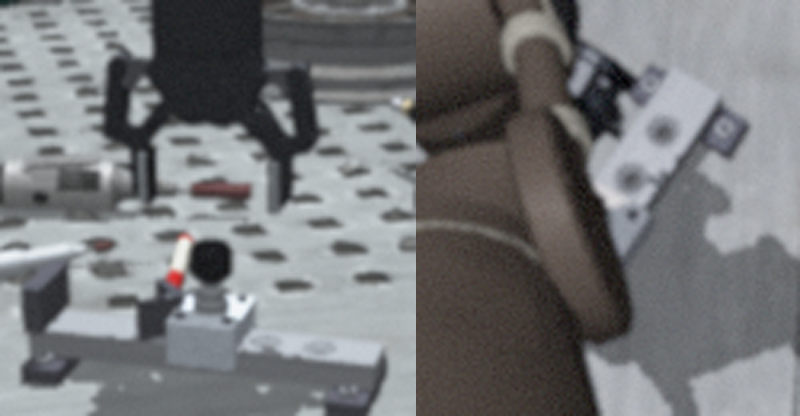

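Run:
```python
from h import *
from workcell import read_camera,robot
s=pickle.load(open("side3.pkl","rb"));w=read_camera("wrist");o=robot.get_obs();Rm=q2R(o["tcp_rot"]);p=np.array(o["eef_pos"])
def proj(c,P):
    K=c["camera_matrix"];T=c["cam_to_world"];q=T[:3,:3].T@(np.asarray(P)-T[:3,3]);return K[0,2]+K[0,0]*q[0]/-q[2],K[1,2]-K[1,1]*q[1]/-q[2]
print(p,"TCP",proj(s,p))
for sg in (-1,1): print("tip",proj(s,p-.013*Rm[:,0]+sg*.0425*Rm[:,2]))
print("knob",proj(s,[.5185,.259,.092]))
# triangulate finger tips: side + wrist
for a,b in [((227,152),(183,277)),((265,155),(372,277))]:
    P=tri([ray(s,*a),fray(w,*b)]);print("tri",P,"tool",Rm.T@(P-p))
T=w["cam_to_world"];print("cam in tool",Rm.T@(T[:3,3]-p), (Rm.T@T[:3,:3]).round(3))
T=pickle.load(open("wrist1.pkl","rb"))["cam_to_world"];print(T.round(3))
T=pickle.load(open("wrist0.pkl","rb"))["cam_to_world"];print(T.round(3))
print(o["joint_pos"])
```

```text
[0.52137513 0.25986773 0.07894269] TCP (np.float64(246.56796482746034), np.float64(175.64846274495733))
tip (np.float64(228.4358942527516), np.float64(168.83428822467465))
tip (np.float64(264.66149991560076), np.float64(171.78789158060755))
knob (np.float64(245.34018549746614), np.float64(170.51315825082602))
tri [0.48323996 0.28855509 0.12912839] tool [-0.05072848  0.00705264 -0.04661268]
tri [0.56163706 0.24483209 0.13024655] tool [-0.05070758  0.00672496  0.04315897]
cam in tool [-0.18252319  0.08491748 -0.0012165 ] [[ 0.     0.326 -0.945]
 [-0.001  0.945  0.326]
 [ 1.     0.001  0.   ]]
[[ 0.88   0.45   0.152  0.556]
 [-0.475  0.831  0.288  0.345]
 [ 0.004 -0.325  0.946  0.37 ]
 [ 0.     0.     0.     1.   ]]
[[ 0.31   0.899  0.311  0.273]
 [-0.951  0.294  0.099 -0.566]
 [-0.002 -0.326  0.945  0.373]
 [ 0.     0.     0.     1.   ]]
[ 0.39071673  0.34966391  1.82998521 -0.00614862  0.94783984  0.89931501]
```

Run:
```python
from h import *
w=cv2.imread("pics/w2.png")
f=lambda a,x,y,ww,h,k:cv2.resize(a[y:y+h,x:x+ww],None,fx=k,fy=k,interpolation=cv2.INTER_CUBIC)
g=lambda a: np.clip(255*(a/255.)**0.5,0,255).astype(np.uint8)
cv2.imwrite("pics/c4.png",g(f(w,130,240,300,120,2.6)))
s=pickle.load(open("side3.pkl","rb"))["pixels"]
cv2.imwrite("pics/c5.png",g(f(s,205,90,80,75,7)))
```

```text
(no output)
```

View pics/c4.png

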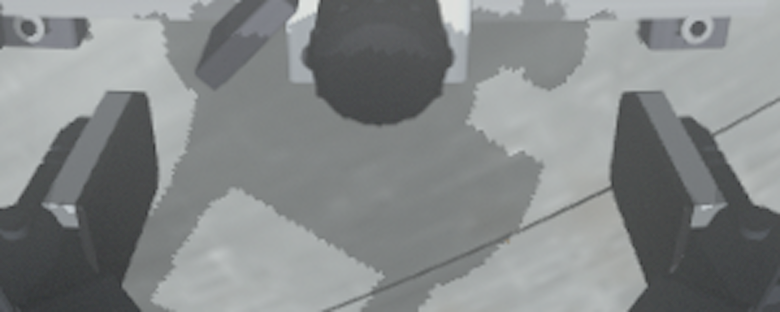

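View pics/c5.png

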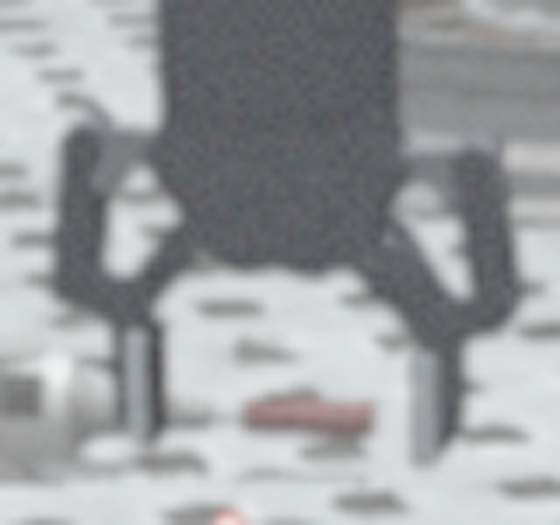

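Run:
```python
from h import *
from workcell import robot,read_camera
w=read_camera("wrist");s=pickle.load(open("side3.pkl","rb"));o=robot.get_obs();Rm=q2R(o["tcp_rot"]);p=np.array(o["eef_pos"])
for uv,z in [((186.5,275.8),-.0425),((369.2,275.8),.0425)]:
    O,d=fray(w,*uv);O=Rm.T@(O-p);d=Rm.T@d;print("wrist tip corner tool",O+d*(z-O[2])/d[2])
# wrist ray with tool y=+.011
    print("  y=.011:",O+d*(.011-O[1])/d[1])
for uv in [(225,152),(266.1,156)]:
    O,d=ray(s,*uv);O=Rm.T@(O-p);d=Rm.T@d;print("side y=-.011:",O+d*(-.011-O[1])/d[1])
```

```text
wrist tip corner tool [-0.0577438   0.01182499 -0.0425    ]
  y=.011: [-0.05633502  0.011      -0.04296638]
wrist tip corner tool [-0.05133909  0.0080107   0.0425    ]
  y=.011: [-0.05643947  0.011       0.04080012]
side y=-.011: [-0.05695179 -0.011      -0.04507976]
side y=-.011: [-0.0548035  -0.011       0.04904136]
```

Both cameras agree that the open fingertips sit about 56 mm behind the reported TCP. The text says 13 mm, so there's a 43 mm offset along the approach and none sideways. I'll trust the pictures and go lower in small steps, watching the force.

Call:
jog_arm --increments '[[[1.0,-0.2,-0.2,0,0.7,-0.4,-1],[1.0,0,0,0,0,0,-1],[0,0,0,0,0,0,-1]]]'

```text
time: 3.9
eef_pos: [0.5186, 0.2589, 0.0573]
tcp_rot: [0.685, 0.177, 0.685, -0.177]
contact_force: [0.3, -0.3, 0.1]
gripper_width: 0.998
```

```bash
python3 st.py "[.5185,.259,.036]"
```

```text
3.9 [0.51855805 0.25891883 0.05727032] [-0.     0.001 -1.   ] -28.947166468815542 [ 0.25131189 -0.26691738  0.11159162] 0.9980825333925231
delta cm [ 2.12703782  0.00356779 -0.00780926]
```

Call:
jog_arm --increments '[[[1.0,0,0,0,0,0,-1],[0.9,0,0,0,0,0,-1],[0,0,0,0,0,0,-1]]]'

```text
time: 4.2
eef_pos: [0.5178, 0.2586, 0.0355]
tcp_rot: [0.684, 0.177, 0.685, -0.177]
contact_force: [-0.3, -0.6, 0.0]
gripper_width: 0.999
```

```bash
python3 st.py "[.5185,.259,.034]"
python3 - <<'E'
from h import *
from workcell import read_camera
f=lambda a,x,y,ww,h,k:cv2.resize(a[y:y+h,x:x+ww],None,fx=k,fy=k,interpolation=cv2.INTER_CUBIC)
g=lambda a: np.clip(255*(a/255.)**0.6,0,255).astype(np.uint8)
c=read_camera("wrist")["pixels"];s=read_camera("side")["pixels"]
cv2.imwrite("pics/c6.png",np.hstack([g(f(s,180,110,130,120,3)),g(f(c,130,180,300,270,1.5))[:360]]))
E
```

```text
4.2 [0.51781389 0.2585588  0.035507  ] [-0.002 -0.    -1.   ] -28.95482056818054 [-0.25465447 -0.60101963  0.03855553] 0.9988629660732996
delta cm [0.1505504  0.071992   0.03893915]
```

View pics/c6.png

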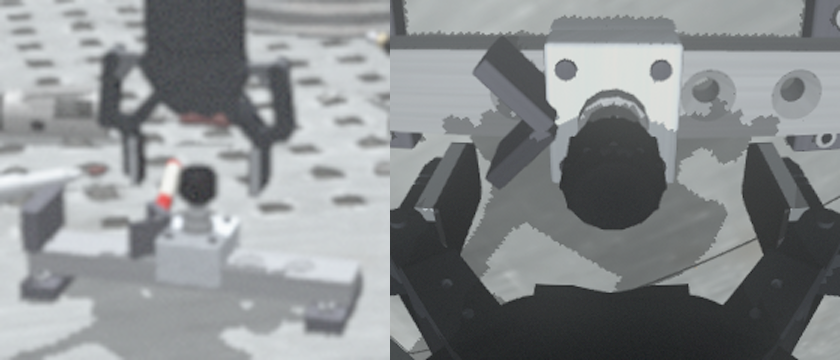

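The fingers straddle the knob with no contact. I'll go 6 mm lower, then close.

Call:
jog_arm --increments '[[[0.6,0.05,0.05,0,0,0,-1],[0,0,0,0,0,0,-1],[0,0,0,0,0,0,0.3],[0,0,0,0,0,0,0.7],[0,0,0,0,0,0,1]]]' --squeeze 60

```text
time: 4.8
eef_pos: [0.5207, 0.2597, 0.0315]
tcp_rot: [0.685, 0.177, 0.684, -0.176]
contact_force: [-0.1, -0.3, 0.5]
gripper_width: 0.511
```

Call:
jog_arm --increments '[[[0,0,0,0,0,0,1],[0,0,0,0,0,0,1],[0,0,0,0,0,0,1]]]'

```text
time: 5.1
eef_pos: [0.5205, 0.2599, 0.032]
tcp_rot: [0.685, 0.178, 0.684, -0.176]
contact_force: [-0.3, 0.7, -0.4]
gripper_width: 0.326
```

```bash
python3 st.py "[.5185,.259,.052]"
python3 - <<'E'
from h import *
from workcell import read_camera
f=lambda a,x,y,ww,h,k:cv2.resize(a[y:y+h,x:x+ww],None,fx=k,fy=k,interpolation=cv2.INTER_CUBIC)
g=lambda a: np.clip(255*(a/255.)**0.6,0,255).astype(np.uint8)
c=read_camera("wrist")["pixels"];s=read_camera("side")["pixels"]
cv2.imwrite("pics/c7.png",np.hstack([g(f(s,180,110,130,120,3)),g(f(c,130,180,300,270,1.5))[:360]]))
E
```

```text
5.1 [0.52049045 0.25992776 0.03202152] [ 0.002  0.002 -1.   ] -28.9566791017173 [-0.3187613   0.67875052 -0.42975922] 0.3263752393941246
delta cm [-1.99840165 -0.17225852 -0.12783948]
```

View pics/c7.png

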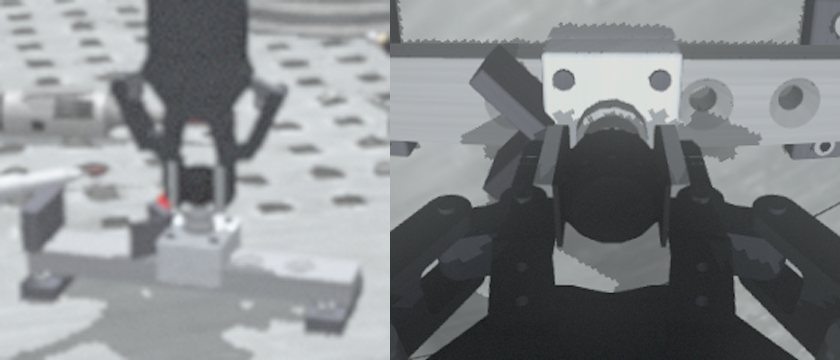

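Call:
jog_arm --increments '[[[0,0,0,0,0,0,1],[-0.5,0,0,0,0,0,1],[-0.3,0,0,0,0,0,1]]]'

```text
time: 5.5
eef_pos: [0.52, 0.2601, 0.0382]
tcp_rot: [0.685, 0.178, 0.684, -0.176]
contact_force: [2.7, 1.7, -7.8]
gripper_width: 0.325
```

The pull reads -7.8 N, so the spring is engaged and the grip holds. I'll lift to about 20 mm.

Call:
jog_arm --increments '[[[-0.6,0,0,0,0,0,1],[-0.5,0,0,0,0,0,1],[-0.3,0,0,0,0,0,1],[0,0,0,0,0,0,1]]]'

```text
time: 5.9
eef_pos: [0.5193, 0.2605, 0.051]
tcp_rot: [0.685, 0.178, 0.685, -0.176]
contact_force: [2.1, 3.8, -10.5]
gripper_width: 0.331
```

```bash
python3 st.py "[.5205,.260,.0525]"
python3 - <<'E'
from h import *
from workcell import read_camera
f=lambda a,x,y,ww,h,k:cv2.resize(a[y:y+h,x:x+ww],None,fx=k,fy=k,interpolation=cv2.INTER_CUBIC)
g=lambda a: np.clip(255*(a/255.)**0.6,0,255).astype(np.uint8)
c=read_camera("wrist")["pixels"];s=read_camera("side")["pixels"]
cv2.imwrite("pics/c8.png",np.hstack([g(f(s,180,110,130,120,3)),g(f(c,130,180,300,270,1.5))[:360]]))
E
```

```text
5.9 [0.51928916 0.26048366 0.05099814] [ 0.001  0.003 -1.   ] -28.97807414080975 [  2.08169058   3.79665195 -10.5271896 ] 0.3314114175347212
delta cm [-0.15022567  0.01685942  0.12924556]
```

View pics/c8.png

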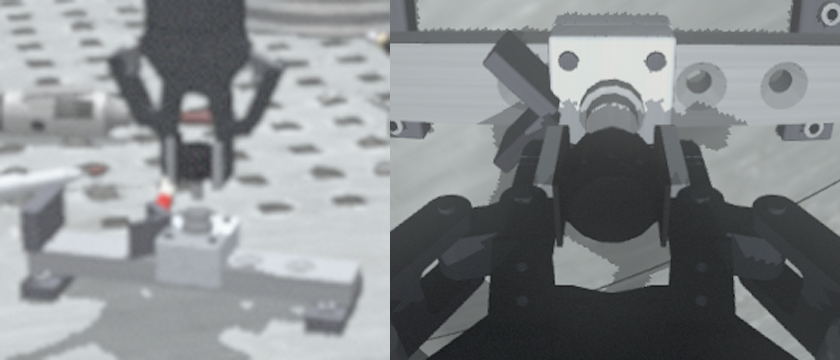

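The shaft is exposed, the lift is about 19 mm and the spring force is about 10 N. Now I'll slide along tool z, the rail direction.

Call:
jog_arm --increments '[[[-0.15,0,0.8,0,0,0,1],[0,0,0.8,0,0,0,1],[0,0,0.8,0,0,0,1]]]'

```text
time: 6.3
eef_pos: [0.5375, 0.2502, 0.0506]
tcp_rot: [0.683, 0.178, 0.687, -0.175]
contact_force: [1.1, 4.6, -9.2]
gripper_width: 0.329
```

```bash
python3 st.py "[.5555,.2407,.0525]"
```

```text
6.3 [0.53750918 0.2501759  0.05056623] [-0.005  0.005 -1.   ] -28.95683673866087 [ 1.06818512  4.648985   -9.17578064] 0.3293283213475731
delta cm [-0.20662591  0.04237521  2.0316314 ]
```

Call:
jog_arm --increments '[[[-0.1,0,0.8,0,0,0,1],[-0.05,0,0.7,0,0,0,1],[0,0,0.3,0,0,0,1],[0,0,0,0,0,0,1]]]'

```text
time: 6.7
eef_pos: [0.5553, 0.2402, 0.0512]
tcp_rot: [0.682, 0.179, 0.687, -0.176]
contact_force: [0.8, 4.7, -9.6]
gripper_width: 0.322
```

```bash
python3 st.py "[.5555,.2407,.0525]"
python3 - <<'E'
from h import *
from workcell import read_camera
f=lambda a,x,y,ww,h,k:cv2.resize(a[y:y+h,x:x+ww],None,fx=k,fy=k,interpolation=cv2.INTER_CUBIC)
g=lambda a: np.clip(255*(a/255.)**0.6,0,255).astype(np.uint8)
c=read_camera("wrist")["pixels"];s=read_camera("side")["pixels"]
cv2.imwrite("pics/c9.png",np.hstack([g(f(s,180,110,130,120,3)),g(f(c,130,180,300,270,1.5))[:360]]))
E
```

```text
6.7 [0.55525936 0.24020766 0.05117447] [-0.005  0.005 -1.   ] -29.024013854215927 [ 0.79331098  4.69951397 -9.55851146] 0.321897503647084
delta cm [-0.13241134  0.05501016 -0.00379668]
```

View pics/c9.png

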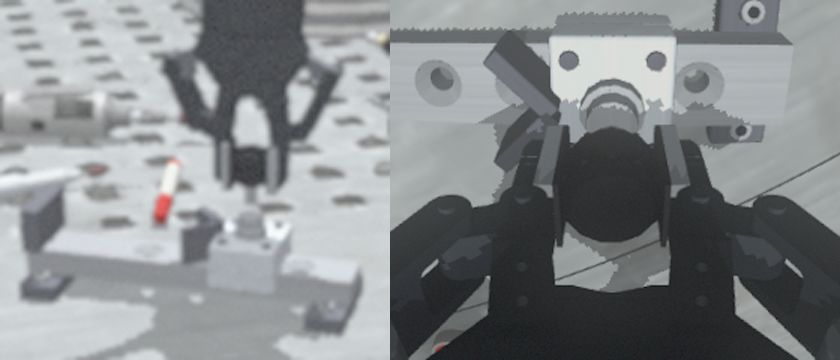

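The stop has moved one pitch: one free hole is left ahead of it and the vacated one shows behind. I'll lower the knob in the grip, then open.

Call:
jog_arm --increments '[[[0.6,0,0,0,0,0,1],[0.6,0,0,0,0,0,1],[0.5,0,0,0,0,0,1],[0,0,0,0,0,0,1]]]'

```text
time: 7.2
eef_pos: [0.5551, 0.2404, 0.0341]
tcp_rot: [0.683, 0.178, 0.686, -0.176]
contact_force: [1.1, 3.7, -8.0]
gripper_width: 0.326
```

```bash
python3 st.py "[.5555,.2407,.032]"
```

```text
7.2 [0.55508656 0.24039164 0.03413196] [-0.004  0.005 -1.   ] -28.961682171444277 [ 1.12856419  3.66955825 -7.99735912] 0.3257938921341677
delta cm [0.21316418 0.04655141 0.02251285]
```

Call:
jog_arm --increments '[[[0.2,0,0,0,0,0,1],[0,0,0,0,0,0,0.0],[0,0,0,0,0,0,-1],[0,0,0,0,0,0,-1],[0,0,0,0,0,0,-1]]]'

```text
time: 7.7
eef_pos: [0.5574, 0.2391, 0.0366]
tcp_rot: [0.684, 0.177, 0.685, -0.176]
contact_force: [0.3, 0.2, -0.1]
gripper_width: 0.976
```

Call:
jog_arm --increments '[[[0,0,0,0,0,0,-1],[0,0,0,0,0,0,-1],[0,0,0,0,0,0,-1]]]'

```text
time: 8.0
eef_pos: [0.5585, 0.239, 0.0381]
tcp_rot: [0.685, 0.178, 0.685, -0.176]
contact_force: [-0.6, 0.1, -0.2]
gripper_width: 0.994
```

```bash
python3 st.py "[.5555,.2407,.15]"
python3 - <<'E'
from h import *
from workcell import read_camera
f=lambda a,x,y,ww,h,k:cv2.resize(a[y:y+h,x:x+ww],None,fx=k,fy=k,interpolation=cv2.INTER_CUBIC)
g=lambda a: np.clip(255*(a/255.)**0.6,0,255).astype(np.uint8)
c=read_camera("wrist")["pixels"];s=read_camera("side")["pixels"]
cv2.imwrite("pics/c10.png",np.hstack([g(f(s,180,110,130,120,3)),g(f(c,130,180,300,270,1.5))[:360]]))
E
```

```text
8.0 [0.55848592 0.23901831 0.0380762 ] [ 0.001  0.003 -1.   ] -28.93096625323227 [-0.64639377  0.0513898  -0.1717542 ] 0.994172707600399
delta cm [-11.1920993    0.03525363  -0.34996957]
```

View pics/c10.png

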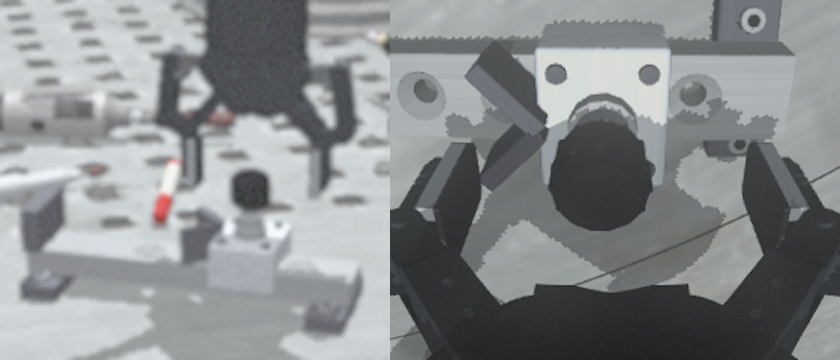

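The knob is down. I'll retreat upward, then to the side for a clear view.

Call:
jog_arm --increments '[[[-2.5,0,0,0,0,0,-1],[-4,0,0,0,0,0,-1],[-4,0,0,0,0,0,-1],[-4,0,0,0,0,0,-1],[0,0,0,0,0,0,-1]]]'

```text
time: 8.6
eef_pos: [0.5559, 0.2379, 0.1846]
tcp_rot: [0.682, 0.176, 0.687, -0.177]
contact_force: [0.2, -0.0, 0.6]
gripper_width: 0.997
```

Call:
jog_arm --increments '[[[0,-4.8,0,0,0,0,-1],[0,-4.8,0,0,0,0,-1],[0,-4.8,0,0,0,0,-1],[0,-4.8,0,0,0,0,-1],[0,-4.8,0,0,0,0,-1]]]'

```text
time: 9.1
eef_pos: [0.4403, 0.0265, 0.1841]
tcp_rot: [0.685, 0.174, 0.686, -0.172]
contact_force: [0.4, -0.7, 1.0]
gripper_width: 0.997
```

Call:
jog_arm --increments '[[[0,-4,0,0,0,0,-1],[0,-4,0,0,0,0,-1],[0,0,0,0,0,0,-1],[0,0,0,0,0,0,-1]]]'

```text
time: 9.5
eef_pos: [0.3957, -0.0501, 0.1818]
tcp_rot: [0.683, 0.175, 0.687, -0.176]
contact_force: [-0.7, 0.5, 0.9]
gripper_width: 1.002
```

Run:
```python
from h import *
from workcell import read_camera
f=lambda a,x,y,ww,h,k:cv2.resize(a[y:y+h,x:x+ww],None,fx=k,fy=k,interpolation=cv2.INTER_CUBIC)
c=read_camera("top");s=read_camera("side");pickle.dump((c,s),open("end.pkl","wb"))
cv2.imwrite("pics/e1.png",np.vstack([np.hstack([f(s["pixels"],180,150,130,80,3),f(c["pixels"],150,150,130,80,3)]),np.hstack([f(s["pixels"],205,230,130,80,3),f(c["pixels"],310,170,130,80,3)])]))
```

```text
(no output)
```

View pics/e1.png

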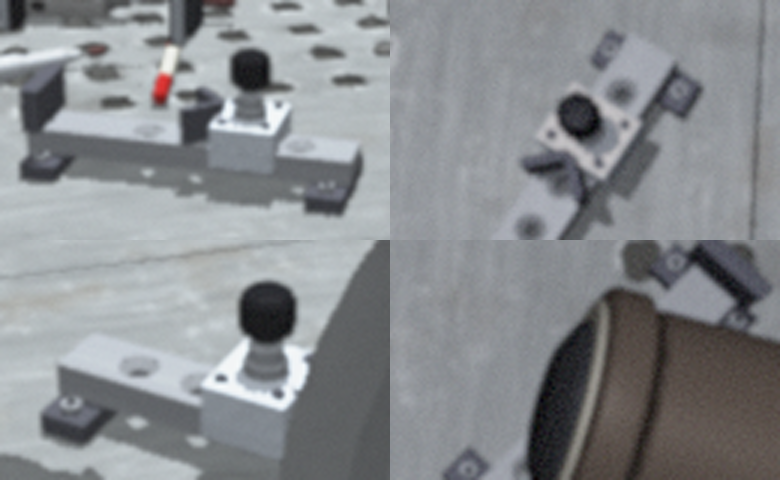

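Run:
```python
from h import *
t,s=pickle.load(open("end.pkl","rb"))
a=tri([ray(t,201.7,204.7),ray(s,246.2,171.7)]);b=tri([ray(t,213.3,188.3),ray(s,263.3,173.3)]);print(a,b,b-a,np.linalg.norm((b-a)[:2]))
d=atz(t,213.3,188.3,.092)-atz(t,201.7,204.7,.092);print(d,np.linalg.norm(d))
```

```text
[0.51958202 0.25871905 0.08896789] [0.55453995 0.23744175 0.08987083] [ 0.03495793 -0.02127729  0.00090294] 0.040924080024983094
[ 0.03566863 -0.02109559  0.        ] 0.04144002279746304
```

```bash
python3 -c "
from workcell import ticket,robot
print(ticket.hand_in()); print(robot.get_obs()['time'])"
```

```text
the job is handed in; nothing more can be done
None
the job is handed in; nothing more can be done
```

I moved the V-faced stop to the next hole away from the fence and handed the job in at about 9.6 s; no verdict was reported.

I gripped its knob along the rail, lifted it about 19 mm, slid it one hole along, lowered it and opened the jaws. The arm then backed well clear of both stops.

**Last checks, with the arm clear:**
- **V-faced stop:** the knob measures 40.9 mm along the rail from its start using two cameras, and 41.4 mm from the top camera alone. The target is 40 ± 5 mm.
- **Plunger:** the knob height is within 1 mm of its starting value, so the plunger looks fully home.
- **Flat-faced stop:** its knob is at the same pixel as before in the side picture. The arm hid it in the last top picture, so that check rests on the side camera alone.
- **Forces:** the force readings after each move peaked at about 11 N, from lifting against the spring, and were near zero after release.

**One disagreement:** the cameras showed the fingertips about 43 mm farther back from the reported TCP than the description says. I went by the pictures and lowered the gripper further, and the grip held.

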